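# Bring the salt cellar to the front of the seasoning carousel and open its lid

### The job

My hands are covered in dough and I need salt: with a fingertip, push the scalloped rim of the wooden seasoning carousel round until the lidded wooden salt cellar stands at the front, in the middle of the side that the curved screen leaves open, with its lid still closed. Then push the lid sideways with a fingertip so that it swivels on its pin by at least a quarter turn, and leave the open cellar standing there. Turn the carousel only by its rim, not by the things on it; grasp, lift or tip nothing, press gently, and leave the jars, the garlic and everything else on the bench alone.

Things in the scene. Friction and masses are not known exactly. Their poses are not given: they have to be found in the camera images.
- station: Fixed steel base plate 388 x 396 x 8 mm of the seasoning station. Origin on the carousel's vertical axis at bench height, z up. -x is the front (roughly towards the robot). A fixed clear screen with steel top rail, 125 mm high above the bench, curves round the back at 187-190 mm radius, up to 83 deg either side of +x; the front side is open.
- carousel: Round light-wood tray that turns about the station's axis either way (over a full turn) and stays where left; about 2.3 N at the rim turns it. Origin: centre of underside, 18 mm above bench, z up; yaw is its angle. Rim: radius 155 mm, top 26 mm above origin, inner floor 14 mm above origin, inner radius 143 mm. Eight round lobes (finger grips) on the rim: see carousel_lobe.
- carousel_lobe (a point): Top centre of one of the eight equal rim lobes, 155 mm from the axis, on the carousel's -x side, 44 mm above the bench; the others follow every 45 deg. Each is an upright half round of 22 mm radius reaching out to 177 mm from the axis, as thick as the rim (18 to 44 mm above the bench); about 75 mm clear between neighbours at the rim.
- salt_place (a point): Point on the carousel's floor 95 mm from its axis, on its -x side, straight inside carousel_lobe, 32 mm above the bench: the salt cellar's place.
- salt_cellar: Low round lidded wooden pot, 85 mm across, 62 mm high, about 0.5 kg, loose on the carousel 95 mm from its axis. Origin: centre of underside, z up. Its lid's pin stands at x = +34 mm, y = 0 in its frame; on its place +x points about to the carousel's axis. Wall top 48 mm, lid a disc of 42.5 mm radius from 49 to 60 mm above its underside.
- salt_cellar_lid (a joint): Swivel of the cellar's lid about its upright pin, rad: 0 closed (at most 0.1 at the start), positive counterclockwise seen from above, stop at 2.44; light friction (under 1 N at the lid's edge), stays where left. With the cellar at the front, a push on the lid's left side towards the robot's right opens it.
- spice_jar_1: Glass spice jar with ribbed black cap, green on top, 45 mm across, 105 mm high, loose on the carousel 88 mm from its axis, in one of the other three quarters. Origin: centre of underside, z up. Bystander.
- spice_jar_2: Glass spice jar with plain dark cap, 44 mm across, 96 mm high, loose on the carousel 88 mm from its axis, in one of the other three quarters. Origin: centre of underside, z up. Bystander.
- garlic_1: Garlic bulb 60 mm across, 59 mm high, loose on the carousel 88 mm from its axis, in one of the other three quarters. Origin: centre of underside. Bystander.
- pepper_mill_a: Wooden pepper mill, 56 mm across, 191 mm high, standing on the bench to the left. Origin: centre of underside. Bystander.
- pepper_mill_b: Taller wooden pepper mill, 57 mm across, 236 mm high, standing on the bench to the left. Origin: centre of underside. Bystander.
- timer: Round wind-up kitchen timer, 68 mm across, 65 mm high, on the bench to the right. Origin: centre of underside. Bystander.
- tomato_1: Tomato 65 mm across, on the bench to the right, near the robot. Origin: centre of underside. Bystander.
- cheese_chunk_a: Broken wedge of cheese 48 x 58 x 64 mm on the bench to the right. Origin: centre of underside. Bystander.
Things that resemble listed ones, but are neither listed nor needed, are in the scene too. What is shaped like the salt_cellar but turquoise is not meant.

How it is judged (in metres and radians):
On the way, in this order (a step that is already met when the one before it is completed fails the run):
1. the carousel has been turned until the closed salt cellar stands still at the front (y of salt_cellar in the frame of station between -0.03 and 0.03 m and x of salt_cellar in the frame of station below -0.06 m and value of joint salt_cellar_lid below 0.3 rad and linear speed of salt_cellar below 0.02 m/s), for 0.2 s.
2. the lid has been swivelled open by a fingertip (y of salt_cellar in the frame of station between -0.03 and 0.03 m and x of salt_cellar in the frame of station below -0.06 m and value of joint salt_cellar_lid above 1.4 rad), for 0.2 s.
At the end, for the whole second after the job is handed in: The salt cellar stands upright and still on its place on the carousel (within 30 mm), at the front: within 30 mm of the station's front centre line (20 deg either side). Its lid is open by more than 1.4 rad. The jars and the garlic still stand on the carousel (all of step 2 and horizontal distance between salt_cellar and salt_place below 0.03 m and angular speed of carousel below 0.05 rad/s and linear speed of salt_cellar below 0.02 m/s and horizontal distance between each of salt_cellar, spice_jar_1, spice_jar_2, garlic_1 and carousel below 0.145 m and z of each of salt_cellar, spice_jar_1, spice_jar_2, garlic_1 in the frame of carousel above 0.008 m and angle between each of salt_cellar, spice_jar_1, spice_jar_2's own z axis and vertical below 0.2 rad); the robot touches nothing.
It fails at once if a thing on the carousel is lifted (over 15 mm), or the salt cellar or a jar is tipped (over 0.35 rad) (z of any of salt_cellar, spice_jar_1, spice_jar_2, garlic_1 in the frame of carousel above 0.029 m or angle between any of salt_cellar, spice_jar_1, spice_jar_2's own z axis and vertical above 0.35 rad).
It fails at once if while the salt cellar is away from the front, it is pushed (over 1.5 N) or its lid opened (over 0.3 rad) ((not (y of salt_cellar in the frame of station between -0.045 and 0.045 m and x of salt_cellar in the frame of station below -0.05 m) and contact force between any of the fingers, the arm and salt_cellar above 1.5 N) or (not (y of salt_cellar in the frame of station between -0.045 and 0.045 m and x of salt_cellar in the frame of station below -0.05 m) and value of joint salt_cellar_lid above 0.3 rad)).
It fails at once if a jar or the garlic is pushed (over 3 N) (contact force between any of the fingers, the arm and spice_jar_1 above 3 N or contact force between any of the fingers, the arm and spice_jar_2 above 3 N or contact force between any of the fingers, the arm and garlic_1 above 3 N).
It fails at once if the salt cellar is pressed hard (over 20 N) (contact force between any of the fingers, the arm and salt_cellar above 20 N).
It fails at once if a bystander on the bench is moved by over 30 mm (distance of any of pepper_mill_a, pepper_mill_b, timer, tomato_1, cheese_chunk_a from where it was at the start of the episode above 0.03 m).
It also fails if it takes over 67 s, if anything falls off the work surface, if the arm or the gripper's body presses on something with over 40 N, if the wrist force passes 120 N, or if a joint passes its speed limit or range.

### The arm

A 7-joint arm with a two-finger parallel gripper is mounted at the origin on a cart in front of the work surface, level with it; the furniture and walls round the work are solid. World frame = base frame: x ahead of the robot, y to its left, z up, the work surface at z = 0. Lengths are in mm, angles in rad, forces in N, time in s.
With the tool pointing down it reaches from about 400 to 850 mm from the base axis. Payload 4.5 kg.
Tool frame: the origin (TCP) lies on the centre line of the jaws, within the pads' length; the fingertips stand 8 mm ahead of it and the grasp point (between the pads) lies 11 mm behind it (r.tip_reach is the distance from the TCP to the fingertips, in mm); z points along the fingers, y is the line along which they close (so a half turn about z gives the same grasp; the last joint's range is limited). The gripper opens to 85 mm and grips with 20 to 120 N. Pads are 22 mm wide; open, the fingers measure 114 mm over their backs; the gripper's body (76 mm by 85 mm) begins 54 mm behind the grasp point. The pads swing forward as they close: fully open they stand 13 mm farther back than shut.
Start: joints at [-1.194, 0.689, -0.195, 1.565, 0.157, 0.902, -0.215], TCP at [210.06, 588.667, 239.317] pointing down, gripper open.
Joint ranges: [-3.01, 3.01], [-0.46, 2.08], [-1.47, 1.51], [0.13, 2.56], [-1, 4.14], [0.04, 2.09], [-2.66, 2.66]. Speed limits (rad/s): [2.57, 2.57, 3.14, 3.14, 3.14, 3.14, 3.14].

### API

Orientations are given as a unit quaternion [w, x, y, z].
In Python, from plant import r gives the robot as it stands.
- The arm moves only by the shell command python3 -m inch 'ROWS' [OPENING] [FORCE]. ROWS is JSON, a list that holds one entry, the list of rows, each a list of 4 numbers: the shift along the tool's x, y, z in m, then the turn about the tool's z in degrees. A call has 1 to 20 rows; each row is the pose to reach, as a shift and turn from the pose commanded when the call began, along the tool's axes at that moment; what a row does not reach only later rows make up. A row lasts 1/10 s, in which the tool goes at most 50 mm and 8.59 degrees, less where a joint would pass 70% of its speed; a pose out of reach is approached as far as the arm can. A call with a gripper value outside its range is refused whole. OPENING is the finger opening in m, from 0 to 0.0854, set as the call begins (- or left out, the last holds). The fingers move at their own pace and stop on an object; FORCE is the grip in N (left out, the last holds). Time passes only in rows, so rows that repeat a pose let the fingers close. It gives the time, the measured TCP pose, the force and the opening at its end, in the units of the state.
- r.read_state(): the state, without advancing time (a new reading comes with each control period).
- r.camera(name): name is "scene" or "side" or "wrist"; returns a dict with "img" (384x512x3 uint8, red, green, blue), "intrinsics" (3x3 intrinsics, pixels), "D" ([k1, k2, p1, p2, k3] as OpenCV has them; the pictures are not rectified), "view" (4x4, takes a point from world to camera coordinates). Camera axes: x right, y down, z forward; pixel columns grow to the right and rows downward; lengths in mm; the calibration is good to about 2 mm. A picture is of the moment at which its call begins. There is no depth.
- r.finish_job(): hands the job in, once; it reports no verdict.
The state is a dict: "time": time; "joint_positions": joint angles; "dq": joint speeds; "effort": joint torques, N m; "tool_pos": TCP position; "tcp_rot": TCP orientation; "contact_force": force on the tool from outside, world axes, zero at the start; "torque": the same for the moment, N m; "grip_width": finger opening in mm.
Only numpy, scipy, OpenCV 4.12 (cv2) and the standard library are available. Lean on these libraries where they do the work, as an engineer would, in place of code of your own. Each camera call takes 0.05 s, during which the arm holds its last target. There are 200 camera calls.

## Working session

There is one attempt and no reset: what is moved stays moved. The work goes in short steps, Python scripts to look and compute and a shell command to move; the robot and the scene stay as the last step left them, time stands still between calls to the robot, and variables do not carry over. Pictures are saved under pics/ and viewed, on a budget of 10 in all, crops included, one or two more only if the job needs it, and the job is handed in when it is done.

```bash
ls; mkdir -p pics
python3 - <<'E'
from plant import r
import cv2,numpy as np
s=r.read_state();print(s['time'],s['tool_pos'],s['tcp_rot'],s['grip_width'],s['contact_force'],r.tip_reach)
ims=[]
for n in("scene","side"):
    c=r.camera(n);np.savez(f'pics/{n}0.npz',**c);ims.append(c['img'])
    print(n,np.round(c['intrinsics'],1).tolist(),np.round(c['D'],3),np.round(c['view'],3).tolist())
cv2.imwrite('pics/a.png',cv2.resize(ims[0],(800,600))[:,:,::-1]);cv2.imwrite('pics/b.png',cv2.resize(ims[1],(800,600))[:,:,::-1])
E
```

```text
pics
0.0 [209.92328753 587.99087254 238.44202525] [-8.59586271e-05  1.70520742e-01  9.85353617e-01 -9.58809411e-04] 85.26260083924316 [-0.28750278  0.37955033  0.5167621 ] 8.0
scene [[394.7, 0.0, 255.8], [0.0, 394.7, 190.1], [0.0, 0.0, 1.0]] [0.038 0.    0.    0.    0.   ] [[0.818, -0.575, -0.003, -451.371], [-0.424, -0.6, -0.679, 296.301], [0.388, 0.557, -0.734, 1236.309], [0.0, 0.0, 0.0, 1.0]]
side [[402.4, 0.0, 250.2], [0.0, 402.4, 194.3], [0.0, 0.0, 1.0]] [-0.059  0.     0.     0.     0.   ] [[0.878, -0.479, -0.018, -481.839], [-0.317, -0.552, -0.772, 238.467], [0.36, 0.683, -0.636, 1218.327], [0.0, 0.0, 0.0, 1.0]]
```

View pics/a.png

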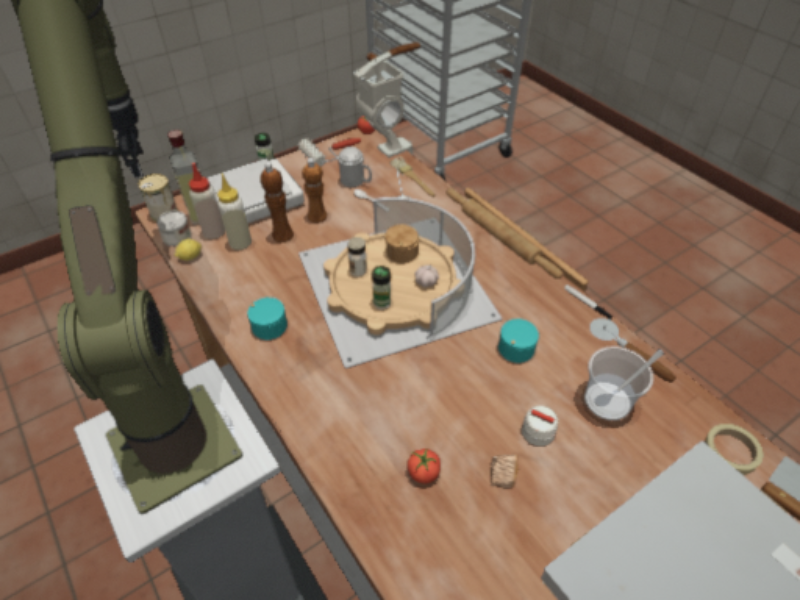

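View pics/b.png

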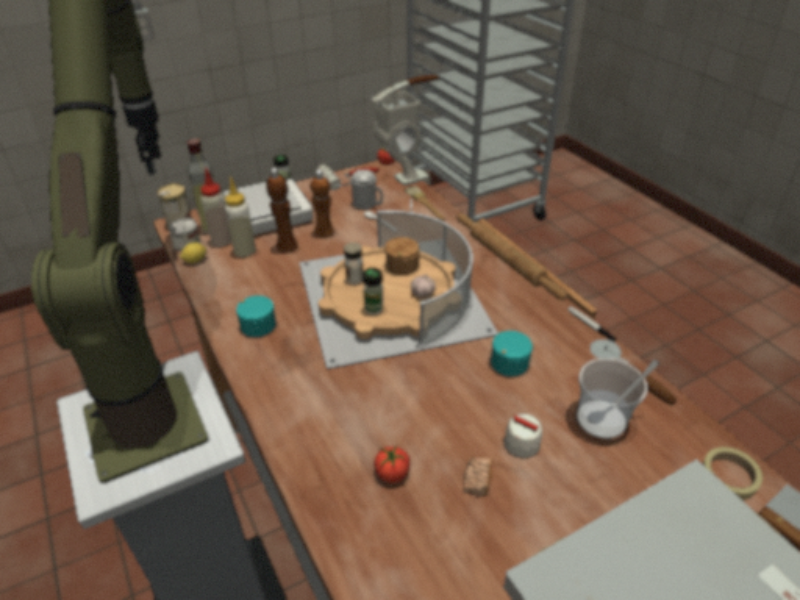

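The wooden cellar is on the carousel at scene (403,243), in the back-left sector. The turquoise look-alikes at (267,318) and (518,341) are on the bench and the wrong colour. Next I'll measure and take one enlarged crop.

```bash
cat > h.py <<'E'
import cv2,numpy as np
def ray(c,uv,z):
    uv=np.asarray(uv,float).reshape(-1,1,2)
    p=cv2.undistortPoints(uv,c['intrinsics'],c['D']).reshape(-1,2)
    R=c['view'][:3,:3];t=c['view'][:3,3];o=-R.T@t
    d=np.c_[p,np.ones(len(p))]@R
    return (o+d*((z-o[2])/d[:,2])[:,None])[:,:2]
def proj(c,P):
    P=np.asarray(P,float).reshape(-1,3)
    return cv2.projectPoints(P,cv2.Rodrigues(c['view'][:3,:3])[0],c['view'][:3,3],c['intrinsics'],c['D'])[0].reshape(-1,2)
def topdown(c,cx,cy,z,half=230,px=600):
    # rectified view on plane z: column right = -y, row up = +x
    s=2*half/px
    g=np.mgrid[0:px,0:px];X=cx+half-g[0]*s;Y=cy+half-g[1]*s
    uv=proj(c,np.c_[X.ravel(),Y.ravel(),np.full(X.size,z)]).astype(np.float32).reshape(px,px,2)
    return cv2.remap(c['img'],uv[...,0],uv[...,1],cv2.INTER_CUBIC)
E
python3 - <<'E'
from h import *
S=[dict(np.load(f'pics/{n}0.npz')) for n in('scene','side')]
k=.64
print('scene plate bolts z8',ray(S[0],np.array([[308,256],[350,357],[490,313]])*k,8).round())
print('side plate bolts z8',ray(S[1],np.array([[308,263],[333,359],[488,330]])*k,8).round())
for n,c in zip('ab',S):
    x=ray(c,np.array([392,280])*k,44)[0];print(x)
    cv2.imwrite(f'pics/top_{n}.png',topdown(c,*x,44)[:,:,::-1])
a=cv2.imread('pics/top_a.png');b=cv2.imread('pics/top_b.png')
cv2.imwrite('pics/top.png',np.hstack([cv2.resize(a,(400,400)),cv2.resize(b,(400,400))]))
E
```

```text
scene plate bolts z8 [[ 486.  319.]
 [ 401.  -21.]
 [ 741. -102.]]
side plate bolts z8 [[ 487.  331.]
 [ 397.  -21.]
 [ 737. -109.]]
[594.31159574  92.78218986]
[617.05354502 117.71873298]
```

View pics/top_a.png

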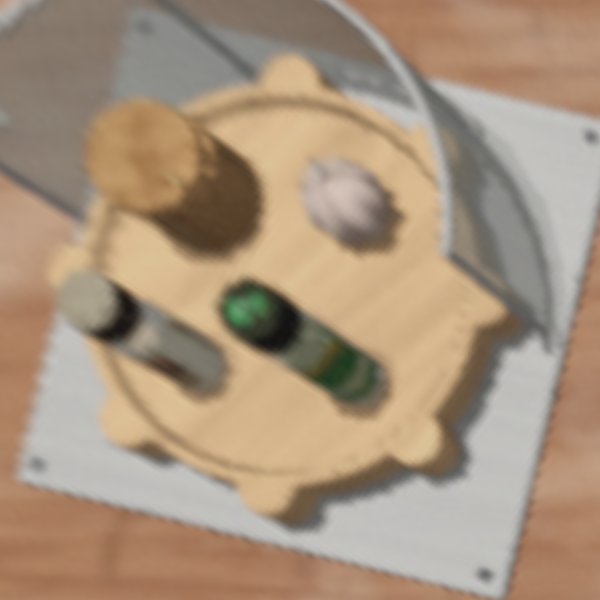

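The rectified view at z=44 shows the wooden cellar (lid at px 145,155) back-left, the plain jar at (210,380), the green jar at (360,385) and the garlic at (345,200). Opposite lobe tips (290,60)/(272,515) and (52,265)/(510,310) give the same centre, about (281,287), at 174 mm radius against 177 expected. The plate's front-edge bolts are at (37,465) and (485,574).

Run:
```python
from h import *
S=[dict(np.load(f'pics/{n}0.npz')) for n in('scene','side')]
c=S[0];o=-c['view'][:3,:3].T@c['view'][:3,3];print('cam',o.round())
x0=ray(c,np.array([392,280])*.64,44)[0];s=460/600
def P(uv,z):
    uv=np.atleast_2d(uv).astype(float)
    p=np.c_[x0[0]+230-uv[:,1]*s,x0[1]+230-uv[:,0]*s]
    return p+(o[:2]-p)*(z-44)/(o[2]-44)
b=P([[37,465],[485,574],[590,135],[143,25]],8);print('bolts',b.round(),'mean',b.mean(0).round(1))
e=np.r_[[b[0]-b[1]],[b[3]-b[2]]];print('yaw',np.degrees(np.arctan2(-e[:,0],e[:,1])), np.linalg.norm(e,axis=1))
t=P([[290,60],[272,515],[52,265],[510,310]],44);C=t.mean(0);print('C',C.round(1),np.linalg.norm(t-C,axis=1).round(),'ang',np.degrees(np.arctan2(*(t-C).T[::-1])).round(1))
for n,uv,z in(('salt',(145,155),92),('jar2',(90,305),128),('jar1',(248,308),137),('garlicbase',(355,225),40)):
    d=P(uv,z)[0]-C;print(n,P(uv,z)[0].round(),np.hypot(*d).round(1),np.degrees(np.arctan2(d[1],d[0])).round(1))
k=.64
for n,uv,uv2,z in(('millA top',(313,170),(320,183),191),('millB top',(270,172),(278,182),236)):
    print(n,ray(S[0],np.array(uv)*k,z).round(),ray(S[1],np.array(uv2)*k,z).round())
for c in S:
    m=cv2.inRange(cv2.cvtColor(c['img'],cv2.COLOR_RGB2HSV),(10,110,0),(22,255,190))
```

```text
cam [  15. -770. 1108.]
bolts [[ 483.  330.]
 [ 397.  -25.]
 [ 745. -108.]
 [ 832.  246.]] mean [614.1 111.1]
yaw [-13.67457055 -13.82493228] [365.45087501 364.86936291]
C [603.9 107.3] [175. 175. 176. 176.] ang [ -2.3 177.7  84.4 -95.6]
salt [674. 167.] 92.5 40.4
jar2 [545. 173.] 88.1 131.9
jar1 [538.  54.] 84.9 -140.8
garlicbase [654.  54.] 73.5 -46.8
millA top [[571. 403.]] [[563. 387.]]
millB top [[457. 397.]] [[449. 365.]]
```

Measured: axis C ≈ (604,107), radius 175. Front direction is world 166°. The cellar is at 41° and r 92, lobes at about 41+45k°, and the mills at (567,395) and (453,385). I need about +125° counterclockwise, so I'll do two pushes from the front-left gaps. First: raise, close the fingers, and travel above the gap at 108° (551,271).

```bash
python3 -m inch '[[[0,0,-0.05,0],[0,0,-0.09,0],[-0.043,-0.018,-0.09,5],[-0.086,-0.037,-0.09,10],[-0.128,-0.055,-0.09,16],[-0.171,-0.074,-0.09,21],[-0.214,-0.092,-0.09,26],[-0.257,-0.11,-0.09,31],[-0.3,-0.129,-0.09,37],[-0.342,-0.147,-0.09,42],[-0.385,-0.166,-0.09,47],[-0.428,-0.184,-0.09,52.4],[-0.428,-0.184,-0.09,52.4],[-0.428,-0.184,-0.09,52.4],[-0.428,-0.184,-0.09,52.4]]]' 0 20
```

```text
time: 1.6
tool_pos: [550.1, 272.8, 328.9]
tcp_rot: [-0.001, 0.587, 0.81, -0.0]
contact_force: [0.3, 0.6, 0.1]
grip_width: 0.1
```

```bash
python3 -m inch '[[[0,0,0.05,0],[0,0,0.1,0],[0,0,0.15,0],[0,0,0.2,0],[0,0,0.23,0],[0,0,0.25,0],[0,0,0.25,0]]]'
python3 - <<'E'
from plant import r
from h import *
c=r.camera('scene');np.savez('pics/scene1.npz',**c)
w=r.camera('wrist')['img']
a=cv2.resize(c['img'][105:225,160:320],(640,480),interpolation=cv2.INTER_CUBIC)
cv2.imwrite('pics/c.png',np.hstack([a[:,:,::-1][:,:480],cv2.resize(w,(320,240))[:,:,::-1].repeat(1,0) if 0 else cv2.copyMakeBorder(cv2.resize(w,(320,240)),0,240,0,0,cv2.BORDER_CONSTANT)[:,:,::-1]]))
E
```

```text
time: 2.3
tool_pos: [547.9, 272.4, 76.4]
tcp_rot: [-0.002, 0.587, 0.81, -0.003]
contact_force: [0.1, -0.2, -0.3]
grip_width: -0.0
```

View pics/c.png

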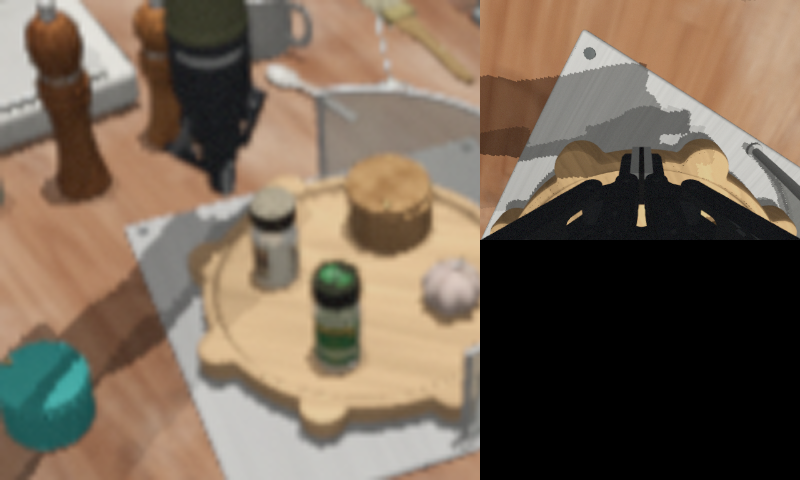

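The closed fingers (wrist view, 641,165) stand between lobes at (587,160) and (700,158). Next: descend to tip z≈30, then a slow 50° arc.

```bash
python3 -m inch '[[[-0.001,0,0.02,0],[-0.001,0,0.038,0],[-0.001,0,0.038,0]]]'; python3 -m inch '[[[0,-0.009,0,-3],[-0.001,-0.018,0,-6],[-0.0017,-0.024,0,-8],[-0.0026,-0.03,0,-10],[-0.0038,-0.036,0,-12],[-0.005,-0.042,0,-14],[-0.0067,-0.048,0,-16],[-0.0094,-0.056,0,-19],[-0.0126,-0.065,0,-22],[-0.016,-0.073,0,-25],[-0.02,-0.081,0,-28],[-0.0247,-0.089,0,-31],[-0.0296,-0.097,0,-34],[-0.035,-0.104,0,-37],[-0.0405,-0.111,0,-40],[-0.0465,-0.118,0,-43],[-0.053,-0.1245,0,-46],[-0.057,-0.1285,0,-48],[-0.0595,-0.1305,0,-49],[-0.062,-0.1325,0,-50]]]'
```

```text
time: 2.7
tool_pos: [550.9, 271.1, 41.3]
tcp_rot: [-0.0, 0.588, 0.809, -0.0]
contact_force: [-0.9, -0.8, 0.7]
grip_width: 0.1
time: 4.7
tool_pos: [444.1, 170.9, 41.2]
tcp_rot: [-0.0, 0.19, 0.982, 0.0]
contact_force: [-1.0, 2.5, 0.0]
grip_width: -0.1
```

```bash
python3 -m inch '[[[0,-0.006,0,-2],[-0.0007,-0.015,0,-5],[-0.0017,-0.024,0,-8],[-0.003,-0.033,0,-11],[-0.005,-0.042,0,-14],[-0.0076,-0.0505,0,-17],[-0.0104,-0.059,0,-20],[-0.014,-0.0675,0,-23],[-0.0175,-0.076,0,-26],[-0.022,-0.084,0,-29],[-0.0265,-0.0915,0,-32],[-0.031,-0.099,0,-35],[-0.035,-0.104,0,-37],[-0.0385,-0.109,0,-39],[-0.0405,-0.111,0,-40],[-0.0405,-0.111,0,-40]]]'
python3 - <<'E'
from plant import r
from h import *
c=r.camera('scene');np.savez('pics/scene2.npz',**c)
cv2.imwrite('pics/d.png',topdown(c,604,107.3,44)[:,:,::-1])
E
```

```text
time: 6.3
tool_pos: [440.1, 51.5, 41.2]
tcp_rot: [-0.001, -0.156, 0.988, -0.001]
contact_force: [-2.1, -0.6, 0.5]
grip_width: 0.0
```

View pics/d.png

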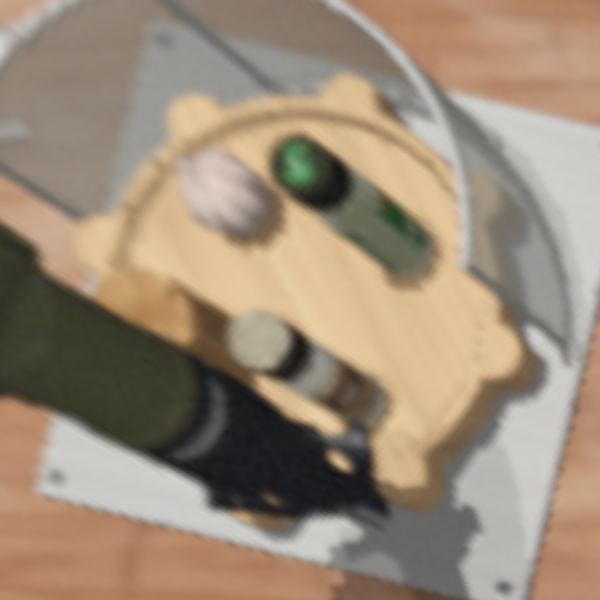

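Jar 2's base (365,400) is now at ~213°, and the lobes sit at about 31+45k°. So the carousel turned about 80°, the cellar is near 121°, and it needs about +45° more. Next: back off, lift 35 mm, arc back to the gap at 143.5°, and descend.

```bash
python3 -m inch '[[[0,0.005,0,0],[0,0.007,-0.018,1],[0,0.01,-0.035,3],[-0.0017,0.024,-0.035,8],[-0.0067,0.0477,-0.035,16],[-0.015,0.0704,-0.035,24],[-0.0263,0.0917,-0.035,32],[-0.0405,0.111,-0.035,40],[-0.057,0.1286,-0.035,48],[-0.074,0.142,-0.035,55],[-0.074,0.142,-0.035,55],[-0.074,0.142,-0.02,55],[-0.074,0.142,0,55],[-0.074,0.142,0,55]]]'
python3 - <<'E'
from plant import r
from h import *
s=r.read_state();d=s['tool_pos'][:2]-np.array([603.9,107.3]);print(np.hypot(*d),np.degrees(np.arctan2(d[1],d[0])))
E
```

```text
time: 7.75
tool_pos: [465.6, 209.4, 39.7]
tcp_rot: [-0.001, 0.317, 0.949, -0.002]
contact_force: [-0.4, 0.3, 0.8]
grip_width: 0.2
171.92223657082252 143.56396415130925
```

```bash
python3 -m inch '[[[0,-0.009,0,-3],[-0.001,-0.018,0,-6],[-0.0017,-0.024,0,-8],[-0.0026,-0.03,0,-10],[-0.0038,-0.036,0,-12],[-0.005,-0.0416,0,-14],[-0.0075,-0.05,0,-17],[-0.0104,-0.059,0,-20],[-0.0137,-0.067,0,-23],[-0.0174,-0.0754,0,-26],[-0.0216,-0.0834,0,-29],[-0.026,-0.091,0,-32],[-0.031,-0.0987,0,-35],[-0.0365,-0.106,0,-38],[-0.042,-0.113,0,-41],[-0.048,-0.1195,0,-44],[-0.0547,-0.126,0,-47],[-0.059,-0.13,0,-49],[-0.064,-0.1337,0,-51],[-0.066,-0.1355,0,-52]]]'; python3 -m inch '[[[0,0,0,0],[0,0.006,0,0],[0,0.008,-0.03,0],[0,0.008,-0.08,0],[0,0.008,-0.13,0],[0,0.05,-0.15,8],[0,0.1,-0.15,16],[0,0.15,-0.15,24],[0,0.19,-0.15,28],[0,0.19,-0.15,28],[0,0.19,-0.15,28]]]';  python3 - <<'E'
from plant import r
from h import *
c=r.camera('scene');np.savez('pics/scene3.npz',**c)
cv2.imwrite('pics/e.png',topdown(c,603.9,107.3,92)[:,:,::-1])
E
```

```text
time: 9.75
tool_pos: [437.8, 61.7, 41.3]
tcp_rot: [-0.0, -0.131, 0.991, -0.0]
contact_force: [-1.5, 1.3, 0.5]
grip_width: -0.0
time: 10.85
tool_pos: [388.5, 247.5, 191.3]
tcp_rot: [0.0, 0.112, 0.994, -0.0]
contact_force: [0.1, -0.5, 0.2]
grip_width: 0.5
```

View pics/e.png

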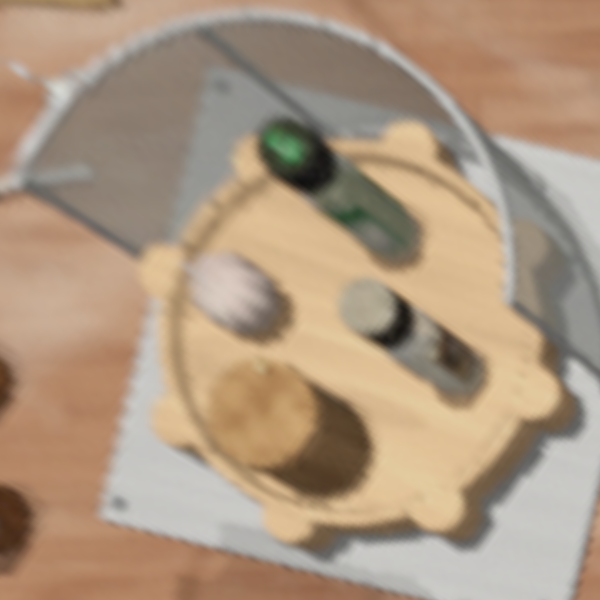

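The closed wooden cellar's lid centre is at px (263,415), i.e. world (516,135.5), r 92, angle 162.4° against front 166.3°. That is about 6 mm off the centre line, so step 1 holds. One enlarged crop of the lid from both views will confirm the cellar and find the pin.

Run:
```python
from plant import r
from h import *
c=dict(np.load('pics/scene3.npz'));s=r.camera('side')
cv2.imwrite('pics/f.png',np.hstack([topdown(k,516,135.5,92,75,400) for k in(c,s)])[:,:,::-1])
print(r.read_state()['time'],r.read_state()['tool_pos'])
```

```text
10.95 [389.20420403 244.98201015 191.03915217]
```

View pics/f.png

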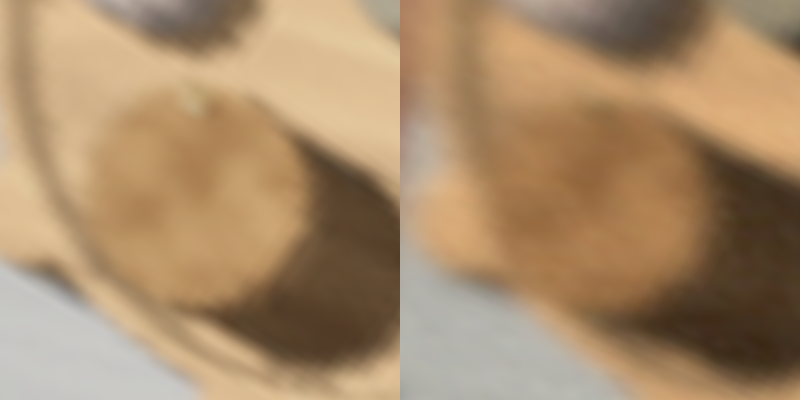

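The pin shows at (193,97) relative to the lid centre (200,193), and the side view agrees. So the pin is at ≈ (550,137.5), 36 mm from the lid centre as expected, towards +x. I'll circle the pin at 66 mm radius with a finger, from angle 100°, tip z≈86.

```bash
python3 -m inch '[[[-0.02,0,0,8],[-0.05,-0.002,0,16],[-0.08,-0.004,0,24],[-0.11,-0.006,0,32],[-0.135,-0.007,0,40],[-0.155,-0.0076,0,48],[-0.155,-0.0076,0,56],[-0.155,-0.0076,0,64],[-0.155,-0.0076,0,67],[-0.155,-0.0076,0.04,67],[-0.155,-0.0076,0.07,67],[-0.155,-0.0076,0.09,67],[-0.155,-0.0076,0.098,67],[-0.155,-0.0076,0.098,67],[-0.155,-0.0076,0.098,67]]]'
python3 - <<'E'
from plant import r
import numpy as np
s=r.read_state();print(np.round(s['joint_positions'],2),s['contact_force'],s['tool_pos'])
E
```

```text
time: 12.45
tool_pos: [539.2, 203.3, 94.1]
tcp_rot: [0.0, 0.644, 0.765, 0.001]
contact_force: [-0.2, 0.2, -0.1]
grip_width: -0.2
[-0.36  0.83 -0.13  1.83  0.21  0.49 -0.47] [-0.19015397  0.15616427 -0.10316228] [539.24965938 203.29895262  94.05542659]
```

```bash
python3 -m inch '[[[-0.0006,-0.009,0,-6],[-0.0026,-0.018,0,-12],[-0.005,-0.025,0,-16],[-0.007,-0.029,0,-19],[-0.009,-0.033,0,-22],[-0.012,-0.038,0,-26],[-0.0155,-0.043,0,-30],[-0.02,-0.048,0,-34],[-0.0255,-0.052,0,-39],[-0.031,-0.056,0,-43],[-0.037,-0.06,0,-48],[-0.044,-0.0625,0,-52],[-0.05,-0.0645,0,-57],[-0.055,-0.0655,0,-60],[-0.055,-0.0655,0,-60]]]'
python3 - <<'E'
from plant import r
from h import *
s=r.read_state();print(np.round(s['joint_positions'],2),s['contact_force'])
for n in('scene','side'):
    c=r.camera(n);np.savez(f'pics/{n}4.npz',**c)
    cv2.imwrite(f'pics/g_{n}.png',topdown(c,540,125,92,150,400)[:,:,::-1])
cv2.imwrite('pics/g.png',np.hstack([cv2.imread('pics/g_scene.png'),cv2.imread('pics/g_side.png')]))
E
```

```text
time: 13.95
tool_pos: [483.8, 137.3, 94.4]
tcp_rot: [0.001, 0.175, 0.985, -0.0]
contact_force: [-1.9, -0.4, 0.1]
grip_width: 0.1
[-0.16  0.79 -0.35  2.04  0.65  0.41  0.2 ] [-1.94279535 -0.42147014  0.07675376]
```

View pics/g.png

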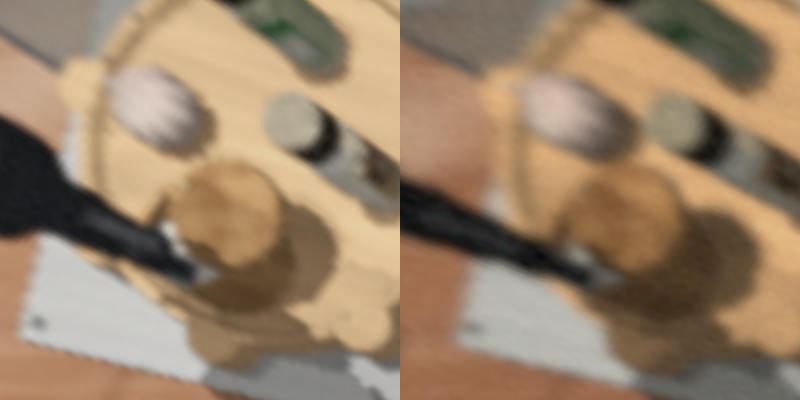

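The lid's centre is at (225,213), about 51° open; salt is visible, the carousel has not moved, and the force is ~2 N. Continuing the arc another 62°, then backing off, lifting and moving left.

```bash
python3 -m inch '[[[-0.002,-0.005,0,-4],[-0.0055,-0.0115,0,-9],[-0.0095,-0.017,0,-14],[-0.014,-0.0225,0,-19],[-0.019,-0.0275,0,-24],[-0.0245,-0.0315,0,-30],[-0.03,-0.035,0,-35],[-0.0365,-0.038,0,-40],[-0.043,-0.0405,0,-45],[-0.0485,-0.042,0,-50],[-0.053,-0.043,0,-54],[-0.053,-0.043,0,-54],[-0.041,-0.045,0,-50],[-0.041,-0.045,-0.04,-50],[-0.041,-0.045,-0.09,-50],[-0.041,-0.045,-0.14,-50],[-0.01,0,-0.15,-45],[-0.01,0.05,-0.15,-40],[-0.01,0.1,-0.15,-35],[0,0.14,-0.15,-30]]]'; python3 -m inch '[[[0,0,0,0],[0,0,0,0],[0,0,0,0]]]'
python3 - <<'E'
from plant import r
from h import *
for n in('scene','side'):
    c=r.camera(n);np.savez(f'pics/{n}5.npz',**c)
    cv2.imwrite(f'pics/i_{n}.png',topdown(c,590,107,92,200,400)[:,:,::-1])
cv2.imwrite('pics/i.png',np.hstack([cv2.imread('pics/i_scene.png'),cv2.imread('pics/i_side.png')]))
E
```

```text
time: 16.05
tool_pos: [533.1, 272.1, 244.1]
tcp_rot: [0.002, -0.083, 0.997, 0.001]
contact_force: [1.2, 0.7, -0.3]
grip_width: -0.3
time: 16.35
tool_pos: [531.5, 268.4, 243.1]
tcp_rot: [-0.0, -0.086, 0.996, -0.001]
contact_force: [-0.4, -1.2, -0.7]
grip_width: 0.2
```

View pics/i.png

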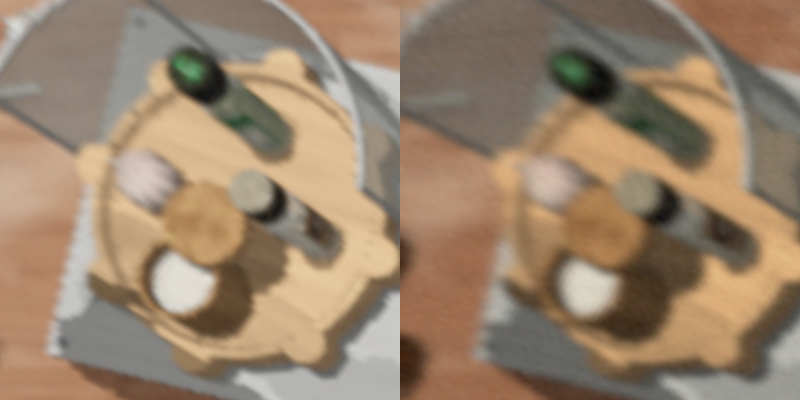

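Final view: the open pot (white salt, 182,282) is at ≈ (514,136), unmoved, about 6 mm off the front line. The lid centre (205,223) gives ≈112° open, both jars and the garlic are standing, and the arm is clear at z 244. Handing in.

```bash
python3 -c "
from plant import r
print(r.finish_job())"
```

```text
the job is handed in; nothing more can be done
None
```

The salt cellar is at the front and open, and I handed the job in after about 16 s on the robot's clock. The hand-in gave no verdict.

- **Turning:** I turned the carousel about 125° counterclockwise with closed fingertips, in two gentle pushes on its rim lobes. The wooden cellar came to rest with its lid closed, about 6 mm off the front centre line (30 mm allowed) and 92 mm from the axis.
- **Lid:** I swivelled it with a fingertip moving round its pin. The force reading was about 2 N in the middle of the push.
- **Last check (picture):** The lid is open by about 112° (1.95 rad). The cellar is unmoved to within a few mm and about 5 mm from its place. Both jars and the garlic are standing, and the arm is clear of everything.
- **Disagreements:**
  - The middle of the base plate's bolts came out about 10 mm from the carousel axis I measured from the lobes. I used the lobes, so positions relative to the station may carry that error.
  - The lid's pin pointed about 20° away from the axis, so I took its position from the images.
- **Not checked:** I did not measure the bench items again at the end. The arm's paths stayed clear of the pepper mills and never went near the timer, tomato or cheese.

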